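# Find the heavy side of a flange on the balancing stand and hold it down

### The job

The steel flange on the balancing stand has a heavy side that cannot be seen. Turn it by its crank handle, feeling where it resists and where it helps, and on the way take the handle at least a quarter turn from where it stood, until you know the heavy side; then bring the heavy side straight down (within about 15 degrees) and finish while still holding the handle there, at rest, without letting go. Leave everything else on the bench where it is.

Things in the scene. Friction and masses are not known exactly. Their poses are not given: they have to be found in the camera images.
- stand: grey balancing stand fixed to the bench; place and yaw differ each time. Origin on the bench, z up. Base plate 20 mm high (x -65 to 65, y -27 to 98 mm), pillar 60 mm wide (y 10 to 56 mm), round bearing housing 72 mm across, top 166 mm up. The turning axis is level, along the stand's y, 130 mm above the origin. Flange at y 0 to -22 mm, handle further to -y, with nothing of the stand under it
- axis (a point): point on the turning axis, fixed to the stand: front end of the hub, 32 mm to the stand's -y, 130 mm above the bench; axes as the stand's. Dry seal friction of about 0.21 N m, the same both ways and at every angle, keeps the flange where it is left: it never swings round by itself. The heavy side adds at most 0.15 to 0.18 N m: it helps while it goes down and hinders while it goes up
- rotor (a joint): angle (rad) of flange and handle about the stand's +y axis. 0: handle straight above the axis; +pi/2: handle towards the stand's +x; pi or -pi: handle straight down. It starts between -1.3 and 1.3 and turns freely past a whole turn either way (stops at -9 and 9)
- grip (a point): the point to hold, on the handle's centre line, 40 mm from the turning axis and 72 mm from the stand's y = 0 to its -y. The handle is a black sleeve, 14 mm in diameter, parallel to the turning axis, from y = -35 to -95 mm, free to roll on its pin: pinched from above it can be led all the way round with the fingers pointing down
- face (a point): centre of the flange's front face. The flange is a steel disc 100 mm in diameter, 22 mm thick, with eight equal bolt holes. Its heavy side (the core) is inside and unseen: its angle from the handle can be anything and differs each time, but stays the same while you work. The handle's weight is cancelled by the short dark boss opposite it, so neither tells where the heavy side is
- spare_flange: a second steel flange lying flat, 90 mm across, 18 mm thick, beside the stand; origin at the centre of its underside. Not needed: leave it alone
- setting_ring: steel ring lying flat, 56 mm across, 18 mm high, beside the stand; origin at the centre of its underside. Leave it alone
- gauge_block: standing steel gauge block 35 x 9 x 30 mm high, beside the stand; origin at the centre of its underside. Leave it alone
- wrench: steel wrench 150 mm long lying flat; leave it alone
- oil_bottle: small bottle 44 mm across, 100 mm tall, standing; origin under its centre. Leave it alone
- pin_tray: open grey tray 110 x 160 x 30 mm with dividers; origin under its centre. Leave it alone
- micrometer: micrometer with a grey bow lying flat, about 52 x 130 mm, 16 mm high; leave it alone
Not all that is in view belongs to the job. Leave any orange, pink or purple look-alike of the stand alone.

How it is judged:
By the outcome, as a careful person would: the job done as asked, in the order asked, and still so for the second after the job is handed in, while the arm keeps its last pose, push and grip.
It also fails if it takes over 72 s, if anything falls off the work surface, if the arm or the gripper's body presses on something with over 40 N, if the wrist force passes 120 N, or if a joint passes its speed limit or range.

### The arm

A 6-joint arm with a two-finger parallel gripper is mounted at the origin on the work surface. World frame = base frame: x ahead of the robot, y to its left, z up, the work surface at z = 0. Lengths are in m, angles in rad, forces in N, time in s.
With the tool pointing down it reaches from about 0.35 to 0.775 m from the base axis. Payload 5.5 kg.
Tool frame: the origin (TCP) lies between the finger pads; the fingertips stand 19 mm ahead of it and the grasp point (between the pads) is the TCP; z points along the fingers, x is the direction in which the jaws open and shut, and the axes are right-handed (so a half turn about z gives the same grasp; the last joint's range is limited). The gripper opens to 85 mm and grips with 20 to 120 N. Pads are 22 mm wide; open, the fingers measure 114 mm over their backs; the gripper's body (76 mm by 85 mm) begins 54 mm behind the grasp point. The pads swing forward as they close: fully open they stand 13 mm farther back than shut.
Start: joints at [-1.362, 0.313, 0.046, 1.304, 0, 1.431], TCP at [0.197, -0.54, 0.25] pointing down, gripper open.
Joint ranges: [-2.76, 2.76], [-0.86, 1.69], [-1.03, 1.26], [-2.2, 2.34], [-1.47, 1.5], [-3.14, 3.14]. Speed limits (rad/s): [2.57, 2.57, 3.14, 3.14, 3.14, 3.14].

### API

Orientations are given as a unit quaternion [w, x, y, z].
In Python, from workcell import env gives the robot as it stands. The module is installed in compiled form; this text tells all that it offers.
- The arm moves only by the tool carry_out, never from a script. Its argument "steps" is a list of rows, each a list of 7 numbers: the gripper command: -1 is shut, 1 is fully open, values between are in proportion, then the shift along the tool's x, y, z in m, then the turn, a rotation vector about the tool's x, y, z in rad. A call has 1 to 20 rows; each row shifts and turns the commanded pose from where the row before left it, along the tool's axes as they then stand; what a row does not reach is not made up. A row lasts 1/8 s, in which the tool goes at most 62.5 mm and 10.7 degrees, less where a joint would pass 70% of its speed; a pose out of reach is approached as far as the arm can. A call with a gripper value outside its range is refused whole. The fingers move at their own pace and stop on an object; "grip_force" is the grip in N (left out, the last holds). Time passes only in rows, so rows that do not move let the fingers close. It gives the time, the measured TCP pose, the force and the opening at its end, in the units of the state.
- env.get_state(): the state, without advancing time (a new reading comes with each control period).
- env.read_camera(name): name is "scene" or "top"; returns a dict with "color" (384x512x3 uint8, red, green, blue), "K" (3x3 intrinsics, pixels), "R" (3x3) and "t" (3): a world point X has camera coordinates R X + t. Camera axes: x right, y down, z forward; pixel columns grow to the right and rows downward; lengths in m; the calibration is good to about 2 mm. A picture is of the moment at which its call begins. There is no depth.
- env.hand_in(): hands the job in, once; it reports no verdict.
The state is a dict: "clock": time; "joint_pos": joint angles; "qvel": joint speeds; "tau": joint torques, N m; "tcp_pos": TCP position; "orientation": TCP orientation; "wrist_force": force on the tool from outside, world axes, zero at the start; "ft_torque": the same for the moment, N m; "finger_gap": finger opening in m.
Only numpy, scipy, OpenCV 4.12 (cv2) and the standard library are available. Lean on these libraries where they do the work, as an engineer would, in place of code of your own. Each camera call takes 0.05 s, during which the arm holds its last target. There are 200 camera calls.

## Working session

There is one attempt and no reset: what is moved stays moved. The work goes in short steps, Python scripts to look and compute and a tool call to move; the robot and the scene stay as the last step left them, time stands still between calls to the robot, and variables do not carry over. Pictures are saved under pics/ and viewed, about 8 in all and at most 12, crops included, and the job is handed in when it is done.

Besides the shell and the picture viewer there is one more tool, called after "Request:" in YAML: its name, and indented under it one key for each argument. carry_out: Moves the arm, as the interface text tells. Its arguments: {"type":"object","properties":{"steps":{"type":"array","items":{"type":"array","items":{"type":"number"}}},"grip_force":{"type":"number"}},"required":["steps"]}

```bash
mkdir -p pics
python3 - <<'E'
from workcell import env
import cv2,pickle
s=env.get_state();print(s)
for n in("scene","top"):
    c=env.read_camera(n);pickle.dump(c,open(n+".pkl","wb"));cv2.imwrite(f"pics/{n}0.png",cv2.cvtColor(c["color"],cv2.COLOR_RGB2BGR));print(n,c["K"],c["R"],c["t"])
E
```

```text
{'clock': 0.0, 'joint_pos': array([-1.36161000e+00,  3.14016375e-01,  4.49452210e-02,  1.30361853e+00,
       -1.14069649e-06,  1.43122087e+00]), 'qvel': array([-0.00157446,  0.00110133, -0.00206026,  0.00049153,  0.00061959,
        0.00128342]), 'tau': array([ 2.15669916e-04, -4.80625212e+01,  2.98533618e+01,  1.94205291e-02,
       -9.57330531e-05,  3.48460631e-06]), 'tcp_pos': array([ 0.19639631, -0.53988755,  0.24938597]), 'orientation': array([-6.45286772e-04,  8.19064465e-01, -5.73700711e-01, -6.92681231e-04]), 'wrist_force': array([-0.16000631, -0.48720227, -0.55322651]), 'ft_torque': array([ 0.00688603, -0.0181448 , -0.04940695]), 'finger_gap': 0.08540069580452997}
scene [[368.24749632   0.         255.57413665]
 [  0.         368.24749632 193.01348072]
 [  0.           0.           1.        ]] [[ 0.32537869  0.94552771  0.0102984 ]
 [ 0.69406332 -0.23141886 -0.68170478]
 [-0.64218752  0.22895995 -0.73155487]] [-0.18442321 -0.20441812  1.35714773]
top [[417.20576958   0.         254.39257692]
 [  0.         417.20576958 189.8377678 ]
 [  0.           0.           1.        ]] [[ 0.01681348 -0.99972734  0.01620351]
 [-0.99108428 -0.01880599 -0.13190257]
 [ 0.13217133 -0.0138413  -0.99113024]] [0.02418253 0.47619904 1.23693053]
```

View pics/scene0.png

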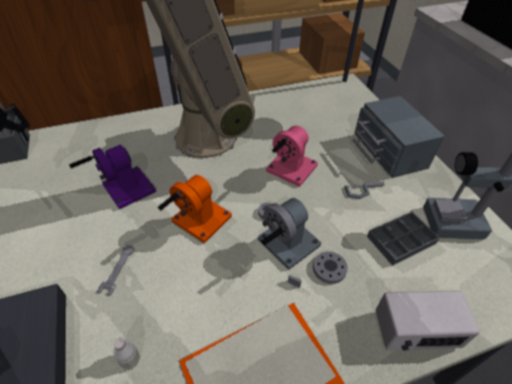

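View pics/top0.png

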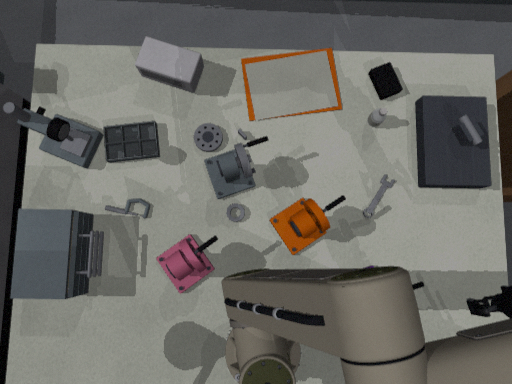

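The scene picture shows the grey stand at about (288,232). In the top picture it is at about (230,172), with its handle at about (257,141). I'll zoom in on both.

Run:
```python
import cv2,pickle,numpy as np
a=pickle.load(open("top.pkl","rb"))["color"][115:215,190:290];b=pickle.load(open("scene.pkl","rb"))["color"][185:285,240:340]
o=np.hstack([cv2.resize(i,(400,400),interpolation=cv2.INTER_CUBIC) for i in(a,b)])
cv2.imwrite("pics/crop0.png",cv2.convertScaleAbs(o[:,:,::-1],alpha=1.5,beta=10))
```

```text
(no output)
```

View pics/crop0.png

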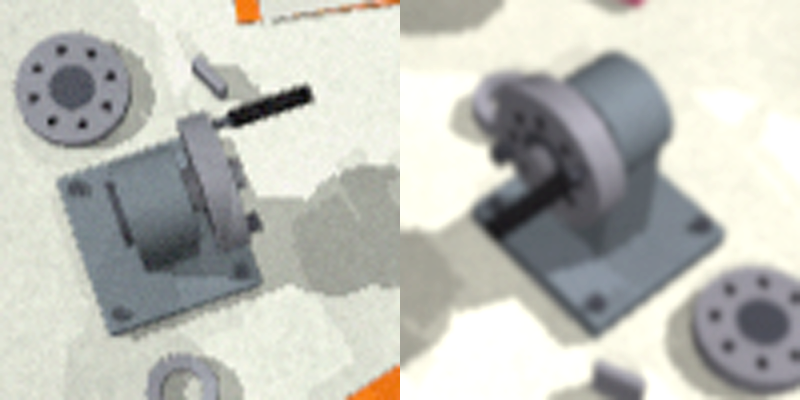

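The crops show the base plate corners in the top view at crop pixels (58,182), (112,335) and (262,285). In the scene view they are at (473,213), (595,333) and (723,238). The handle runs from (230,118) to (310,94) in the top view, and its tip in the scene view is at (492,226).

```bash
cat > h.py <<'E'
import numpy as np,pickle
C={n:pickle.load(open(f"{n}.pkl","rb")) for n in("top","scene")}
def ray(n,u,v):
    c=C[n];R=c["R"];return -R.T@c["t"],R.T@np.linalg.inv(c["K"])@[u,v,1]
def onplane(n,u,v,z):
    o,d=ray(n,u,v);return o+d*(z-o[2])/d[2]
def tri(p,q):
    A=[];b=[]
    for n,uv in(("top",p),("scene",q)):
        o,d=ray(n,*uv);d/=np.linalg.norm(d);M=np.eye(3)-np.outer(d,d);A.append(M);b.append(M@o)
    return np.linalg.lstsq(np.vstack(A),np.hstack(b),rcond=None)[0]
T=lambda x,y:(190+(x+.5)/4-.5,115+(y+.5)/4-.5)
S=lambda x,y:(240+(x-400+.5)/4-.5,185+(y+.5)/4-.5)
E
python3 - <<'E'
from h import *
from scipy.optimize import least_squares
P=[onplane("top",*T(58,182),.02),onplane("top",*T(112,335),.02),onplane("top",*T(262,285),.02),onplane("scene",*S(473,213),.02),onplane("scene",*S(595,333),.02),onplane("scene",*S(723,238),.02)]
L=np.array([[65,98],[-65,98],[-65,-27],[-65,-27],[65,-27],[65,98]])/1e3
P=np.array(P)[:,:2]
def w(p,L):
    c,s=np.cos(p[2]),np.sin(p[2]);return L@np.array([[c,s],[-s,c]])+p[:2]
r=least_squares(lambda p:(w(p,L)-P).ravel(),[.4,.1,.3]);p=r.x
print("stand",p,"yaw deg",np.degrees(p[2]));print((r.fun.reshape(-1,2)*1e3).round(1))
t=tri(T(308,94),S(494,226));print("tip",t)
c,s=np.cos(p[2]),np.sin(p[2]);d=t[:2]-p[:2]
l=np.array([c*d[0]+s*d[1],-s*d[0]+c*d[1],t[2]-.13]);print("tip in stand (rel axis)",l,"theta",np.arctan2(l[0],l[2]),np.hypot(l[0],l[2]))
th=np.arctan2(l[0],l[2]);g=w(p,np.array([.04*np.sin(th),-.072]));print("grip",g,.13+.04*np.cos(th), "axispt",w(p,np.array([0,-.072])))
E
```

```text
stand [0.54693785 0.07495813 0.35895145] yaw deg 20.566403073099156
[[ 6.5  0.1]
 [ 2.9 -0.5]
 [ 6.  -3.7]
 [-8.1 -1.5]
 [-2.4  0.4]
 [-4.9  5.1]]
tip [0.60619816 0.00298775 0.15198155]
tip in stand (rel axis) [ 0.03020073 -0.08820111  0.02198155] theta 0.9416235946820082 0.037353348053321335
grip [0.60251031 0.01890802] 0.15353904404847452 axispt [0.57223093 0.007547  ]
```

Request:
carry_out:
  steps:
    - [1,-0.0273,-0.0409,0,0,0,0]
    - [1,-0.0273,-0.0409,0,0,0,0]
    - [1,-0.0273,-0.0409,0,0,0,0]
    - [1,-0.0273,-0.0409,0,0,0,0]
    - [1,-0.0273,-0.0409,0,0,0,0]
    - [1,-0.0273,-0.0409,0,0,0,0]
    - [1,-0.0273,-0.0409,0,0,0,0]
    - [1,-0.0273,-0.0409,0,0,0,0]
    - [1,-0.0273,-0.0409,0,0,0,0]
    - [1,-0.0273,-0.0409,0,0,0,0]
    - [1,-0.0273,-0.0409,0,0,0,0]
    - [1,-0.0273,-0.0409,0,0,0,0]
    - [1,-0.0273,-0.0409,0,0,0,0]
    - [1,-0.0273,-0.0409,0,0,0,0]
  grip_force: 30

```text
clock: 1.85
tcp_pos: [0.6046, 0.0159, 0.2498]
orientation: [0.0, 0.819, -0.574, -0.0]
wrist_force: [0.5, 0.2, 0.4]
finger_gap: 0.0854
```

Request:
carry_out:
  steps:
    - [1,0,0,0,0,0,-0.158]
    - [1,0,0,0,0,0,-0.158]
    - [1,0,0,0,0,0,-0.158]
    - [1,0,0,0,0,0,-0.158]
    - [1,0,0,0,0,0,-0.158]
    - [1,0,0,0,0,0,-0.158]
    - [1,0,0,0,0,0,-0.158]
    - [1,0,0,0,0,0,-0.158]
    - [1,0,0,0,0,0,-0.158]
    - [1,0,0,0,0,0,-0.158]
    - [1,0,0,0,0,0,0]
    - [1,0,0,0,0,0,0]

```text
clock: 3.35
tcp_pos: [0.6039, 0.0145, 0.25]
orientation: [-0.0, 0.984, 0.177, -0.0]
wrist_force: [-0.3, 0.1, 0.5]
finger_gap: 0.0856
```

Run:
```python
from workcell import env
import cv2,numpy as np
s=env.get_state();print(s["clock"],s["tcp_pos"],s["orientation"],s["wrist_force"],s["joint_pos"])
w,x,y,z=s["orientation"];print("tool x heading",np.degrees(np.arctan2(2*(x*y+w*z),1-2*(y*y+z*z))))
a=env.read_camera("top")["color"][90:240,160:310];b=env.read_camera("scene")["color"][150:300,210:360]
o=np.hstack([cv2.resize(i,(400,400),interpolation=cv2.INTER_CUBIC) for i in(a,b)])
cv2.imwrite("pics/crop1.png",cv2.convertScaleAbs(o[:,:,::-1],alpha=1.5,beta=10))
```

```text
3.35 [0.60385319 0.0145002  0.24996914] [-4.48292975e-05  9.84247429e-01  1.76796220e-01 -3.03479575e-04] [-0.31086424  0.0547303   0.52340292] [-1.08786299e-01  3.71313205e-01  1.27995668e-01  1.32808634e+00
 -8.55307719e-05  1.10654916e+00]
tool x heading 20.366412258799343
```

View pics/crop1.png

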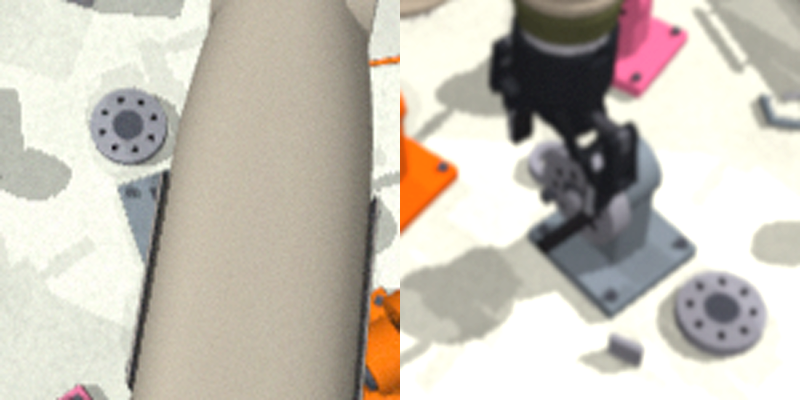

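Picture 4 shows the gripper over the handle, with open space under the fingers. I'll descend and close.

Request:
carry_out:
  steps:
    - [1,0,0,0.02,0,0,0]
    - [1,0,0,0.02,0,0,0]
    - [1,0,0,0.02,0,0,0]
    - [1,0,0,0.02,0,0,0]
    - [1,0,0,0.0165,0,0,0]
    - [1,0,0,0,0,0,0]

```text
clock: 4.2
tcp_pos: [0.603, 0.0145, 0.1524]
orientation: [-0.0, 0.984, 0.178, -0.001]
wrist_force: [0.4, -0.1, 0.4]
finger_gap: 0.0851
```

Request:
carry_out:
  steps:
    - [0,0,0,0,0,0,0]
    - [-0.3,0,0,0,0,0,0]
    - [-0.5,0,0,0,0,0,0]
    - [-0.5,0,0,0,0,0,0]
    - [-0.5,0,0,0,0,0,0]
    - [-0.5,0,0,0,0,0,0]

```text
clock: 4.95
tcp_pos: [0.604, 0.0145, 0.1538]
orientation: [0.0, 0.984, 0.178, -0.0]
wrist_force: [-0.3, -0.7, -0.4]
finger_gap: 0.0214
```

Run:
```python
from workcell import env
import cv2,numpy as np
s=env.get_state();print(s)
b=env.read_camera("scene")["color"][185:285,240:340]
cv2.imwrite("pics/crop2.png",cv2.convertScaleAbs(cv2.resize(b,(600,600),interpolation=cv2.INTER_CUBIC)[:,:,::-1],alpha=1.8,beta=20))
```

```text
{'clock': 4.95, 'joint_pos': array([-1.08823075e-01,  4.11789903e-01, -5.04717059e-02,  1.10851499e+00,
       -1.06299759e-04,  1.10396755e+00]), 'qvel': array([ 0.0008498 ,  0.00139846,  0.00117789, -0.00011704, -0.00074959,
       -0.0009598 ]), 'tau': array([ 1.38461881e-03, -5.21800804e+01,  2.85634214e+01,  1.04351202e-03,
       -4.15979666e-04,  8.31562966e-05]), 'tcp_pos': array([0.60399857, 0.0144563 , 0.15379487]), 'orientation': array([ 5.37637864e-05,  9.84021722e-01,  1.78048444e-01, -5.62852086e-06]), 'wrist_force': array([-0.2906771 , -0.67636587, -0.41445119]), 'ft_torque': array([0.03748229, 0.0163455 , 0.01430698]), 'finger_gap': 0.021418338756848093}
```

View pics/crop2.png

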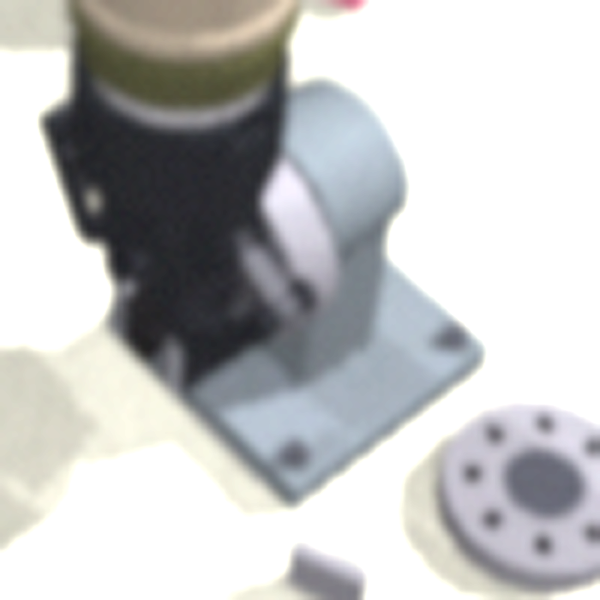

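Picture 5 shows the fingers around the handle and nothing touched; the gap is 21 mm with no force. Closing fully.

Request:
carry_out:
  steps:
    - [-0.7,0,0,0,0,0,0]
    - [-0.8,0,0,0,0,0,0]
    - [-1,0,0,0,0,0,0]
    - [-1,0,0,0,0,0,0]
    - [-1,0,0,0,0,0,0]
  grip_force: 40

```text
clock: 5.62
tcp_pos: [0.6039, 0.0144, 0.1538]
orientation: [0.0, 0.984, 0.178, -0.0]
wrist_force: [-0.7, -0.5, 1.5]
finger_gap: 0.0128
```

```bash
cat > arc.py <<'E'
import numpy as np,sys
def arc(th0,th1,n,r=.04):
    t=np.radians(np.linspace(th0,th1,n+1));print(th0,th1,[[-1,float(a),0,float(b),0,0,0] for a,b in zip((r*np.diff(np.sin(t))).round(4),(-r*np.diff(np.cos(t))).round(4))])
E
python3 -c "
from arc import *
for k in range(54,54+390,30): arc(k,k+30,6)"
```

```text
54 84 [[-1, 0.0019, 0, 0.0029, 0, 0, 0], [-1, 0.0017, 0, 0.0031, 0, 0, 0], [-1, 0.0014, 0, 0.0032, 0, 0, 0], [-1, 0.0011, 0, 0.0033, 0, 0, 0], [-1, 0.0008, 0, 0.0034, 0, 0, 0], [-1, 0.0005, 0, 0.0035, 0, 0, 0]]
84 114 [[-1, 0.0002, 0, 0.0035, 0, 0, 0], [-1, -0.0001, 0, 0.0035, 0, 0, 0], [-1, -0.0004, 0, 0.0035, 0, 0, 0], [-1, -0.0007, 0, 0.0034, 0, 0, 0], [-1, -0.001, 0, 0.0033, 0, 0, 0], [-1, -0.0013, 0, 0.0032, 0, 0, 0]]
114 144 [[-1, -0.0016, 0, 0.0031, 0, 0, 0], [-1, -0.0018, 0, 0.003, 0, 0, 0], [-1, -0.0021, 0, 0.0028, 0, 0, 0], [-1, -0.0023, 0, 0.0026, 0, 0, 0], [-1, -0.0025, 0, 0.0024, 0, 0, 0], [-1, -0.0027, 0, 0.0022, 0, 0, 0]]
144 174 [[-1, -0.0029, 0, 0.0019, 0, 0, 0], [-1, -0.0031, 0, 0.0017, 0, 0, 0], [-1, -0.0032, 0, 0.0014, 0, 0, 0], [-1, -0.0033, 0, 0.0011, 0, 0, 0], [-1, -0.0034, 0, 0.0008, 0, 0, 0], [-1, -0.0035, 0, 0.0005, 0, 0, 0]]
174 204 [[-1, -0.0035, 0, 0.0002, 0, 0, 0], [-1, -0.0035, 0, -0.0001, 0, 0, 0], [-1, -0.0035, 0, -0.0004, 0, 0, 0], [-1, -0.0034, 0, -0.0007, 0, 0, 0], [-1, -0.0033, 0, -0.001, 0, 0, 0], [-1, -0.0032, 0, -0.0013, 0, 0, 0]]
204 234 [[-1,
[... 1029 characters left out ...]
0034, 0, -0.0008, 0, 0, 0], [-1, 0.0035, 0, -0.0005, 0, 0, 0]]
354 384 [[-1, 0.0035, 0, -0.0002, 0, 0, 0], [-1, 0.0035, 0, 0.0001, 0, 0, 0], [-1, 0.0035, 0, 0.0004, 0, 0, 0], [-1, 0.0034, 0, 0.0007, 0, 0, 0], [-1, 0.0033, 0, 0.001, 0, 0, 0], [-1, 0.0032, 0, 0.0013, 0, 0, 0]]
384 414 [[-1, 0.0031, 0, 0.0016, 0, 0, 0], [-1, 0.003, 0, 0.0018, 0, 0, 0], [-1, 0.0028, 0, 0.0021, 0, 0, 0], [-1, 0.0026, 0, 0.0023, 0, 0, 0], [-1, 0.0024, 0, 0.0025, 0, 0, 0], [-1, 0.0022, 0, 0.0027, 0, 0, 0]]
414 444 [[-1, 0.0019, 0, 0.0029, 0, 0, 0], [-1, 0.0017, 0, 0.0031, 0, 0, 0], [-1, 0.0014, 0, 0.0032, 0, 0, 0], [-1, 0.0011, 0, 0.0033, 0, 0, 0], [-1, 0.0008, 0, 0.0034, 0, 0, 0], [-1, 0.0005, 0, 0.0035, 0, 0, 0]]
```

Request:
carry_out:
  steps:
    - [-1,0.0019,0,0.0029,0,0,0]
    - [-1,0.0017,0,0.0031,0,0,0]
    - [-1,0.0014,0,0.0032,0,0,0]
    - [-1,0.0011,0,0.0033,0,0,0]
    - [-1,0.0008,0,0.0034,0,0,0]
    - [-1,0.0005,0,0.0035,0,0,0]

```text
clock: 6.38
tcp_pos: [0.6105, 0.0169, 0.1341]
orientation: [0.0, 0.984, 0.178, -0.001]
wrist_force: [-6.0, -2.2, 5.7]
finger_gap: 0.0127
```

Request:
carry_out:
  steps:
    - [-1,0.0002,0,0.0035,0,0,0]
    - [-1,-0.0001,0,0.0035,0,0,0]
    - [-1,-0.0004,0,0.0035,0,0,0]
    - [-1,-0.0007,0,0.0034,0,0,0]
    - [-1,-0.001,0,0.0033,0,0,0]
    - [-1,-0.0013,0,0.0032,0,0,0]

```text
clock: 7.12
tcp_pos: [0.6075, 0.0158, 0.1148]
orientation: [0.0, 0.984, 0.178, 0.0]
wrist_force: [-6.9, -2.3, 11.1]
finger_gap: 0.0127
```

Request:
carry_out:
  steps:
    - [-1,-0.0016,0,0.0031,0,0,0]
    - [-1,-0.0018,0,0.003,0,0,0]
    - [-1,-0.0021,0,0.0028,0,0,0]
    - [-1,-0.0023,0,0.0026,0,0,0]
    - [-1,-0.0025,0,0.0024,0,0,0]
    - [-1,-0.0027,0,0.0022,0,0,0]

```text
clock: 7.88
tcp_pos: [0.5978, 0.0121, 0.1005]
orientation: [-0.0, 0.984, 0.178, 0.003]
wrist_force: [-3.3, 3.5, 15.5]
finger_gap: 0.0125
```

Request:
carry_out:
  steps:
    - [-1,-0.0029,0,0.0019,0,0,0]
    - [-1,-0.0031,0,0.0017,0,0,0]
    - [-1,-0.0032,0,0.0014,0,0,0]
    - [-1,-0.0033,0,0.0011,0,0,0]
    - [-1,-0.0034,0,0.0008,0,0,0]
    - [-1,-0.0035,0,0.0005,0,0,0]

```text
clock: 8.62
tcp_pos: [0.5827, 0.0064, 0.0927]
orientation: [-0.001, 0.984, 0.179, 0.006]
wrist_force: [6.6, 7.5, 3.4]
finger_gap: 0.0127
```

Request:
carry_out:
  steps:
    - [-1,-0.0035,0,0.0002,0,0,0]
    - [-1,-0.0035,0,-0.0001,0,0,0]
    - [-1,-0.0035,0,-0.0004,0,0,0]
    - [-1,-0.0034,0,-0.0007,0,0,0]
    - [-1,-0.0033,0,-0.001,0,0,0]
    - [-1,-0.0032,0,-0.0013,0,0,0]

```text
clock: 9.38
tcp_pos: [0.5616, -0.0014, 0.0934]
orientation: [-0.001, 0.984, 0.178, 0.003]
wrist_force: [5.8, 3.3, -6.3]
finger_gap: 0.0126
```

Request:
carry_out:
  steps:
    - [-1,-0.0031,0,-0.0016,0,0,0]
    - [-1,-0.003,0,-0.0018,0,0,0]
    - [-1,-0.0028,0,-0.0021,0,0,0]
    - [-1,-0.0026,0,-0.0023,0,0,0]
    - [-1,-0.0024,0,-0.0025,0,0,0]
    - [-1,-0.0022,0,-0.0027,0,0,0]

```text
clock: 10.12
tcp_pos: [0.5435, -0.0082, 0.1067]
orientation: [-0.0, 0.984, 0.178, 0.0]
wrist_force: [4.0, 1.5, -6.7]
finger_gap: 0.0127
```

Request:
carry_out:
  steps:
    - [-1,-0.0019,0,-0.0029,0,0,0]
    - [-1,-0.0017,0,-0.0031,0,0,0]
    - [-1,-0.0014,0,-0.0032,0,0,0]
    - [-1,-0.0011,0,-0.0033,0,0,0]
    - [-1,-0.0008,0,-0.0034,0,0,0]
    - [-1,-0.0005,0,-0.0035,0,0,0]

```text
clock: 10.88
tcp_pos: [0.5358, -0.0111, 0.1262]
orientation: [0.0, 0.984, 0.178, -0.001]
wrist_force: [0.0, -1.0, -6.1]
finger_gap: 0.0125
```

Request:
carry_out:
  steps:
    - [-1,-0.0002,0,-0.0035,0,0,0]
    - [-1,0.0001,0,-0.0035,0,0,0]
    - [-1,0.0004,0,-0.0035,0,0,0]
    - [-1,0.0007,0,-0.0034,0,0,0]
    - [-1,0.001,0,-0.0033,0,0,0]
    - [-1,0.0013,0,-0.0032,0,0,0]

```text
clock: 11.62
tcp_pos: [0.5386, -0.01, 0.1469]
orientation: [0.0, 0.984, 0.178, -0.001]
wrist_force: [-4.8, -3.6, -1.4]
finger_gap: 0.0126
```

Request:
carry_out:
  steps:
    - [-1,0.0016,0,-0.0031,0,0,0]
    - [-1,0.0018,0,-0.003,0,0,0]
    - [-1,0.0021,0,-0.0028,0,0,0]
    - [-1,0.0023,0,-0.0026,0,0,0]
    - [-1,0.0025,0,-0.0024,0,0,0]
    - [-1,0.0027,0,-0.0022,0,0,0]

```text
clock: 12.38
tcp_pos: [0.552, -0.005, 0.1641]
orientation: [0.0, 0.984, 0.178, 0.001]
wrist_force: [-4.5, -0.7, 4.9]
finger_gap: 0.0127
```

Request:
carry_out:
  steps:
    - [-1,0.0029,0,-0.0019,0,0,0]
    - [-1,0.0031,0,-0.0017,0,0,0]
    - [-1,0.0032,0,-0.0014,0,0,0]
    - [-1,0.0033,0,-0.0011,0,0,0]
    - [-1,0.0034,0,-0.0008,0,0,0]
    - [-1,0.0035,0,-0.0005,0,0,0]

```text
clock: 13.12
tcp_pos: [0.571, 0.0021, 0.171]
orientation: [-0.0, 0.984, 0.178, 0.001]
wrist_force: [-2.0, 0.7, 3.9]
finger_gap: 0.0129
```

Request:
carry_out:
  steps:
    - [-1,0.0035,0,-0.0002,0,0,0]
    - [-1,0.0035,0,0.0001,0,0,0]
    - [-1,0.0035,0,0.0004,0,0,0]
    - [-1,0.0034,0,0.0007,0,0,0]
    - [-1,0.0033,0,0.001,0,0,0]
    - [-1,0.0032,0,0.0013,0,0,0]

```text
clock: 13.88
tcp_pos: [0.5896, 0.009, 0.1669]
orientation: [0.0, 0.984, 0.178, 0.001]
wrist_force: [0.3, 1.6, 5.6]
finger_gap: 0.0124
```

Request:
carry_out:
  steps:
    - [-1,0.0031,0,0.0016,0,0,0]
    - [-1,0.003,0,0.0018,0,0,0]
    - [-1,0.0028,0,0.0021,0,0,0]
    - [-1,0.0026,0,0.0023,0,0,0]
    - [-1,0.0024,0,0.0025,0,0,0]
    - [-1,0.0022,0,0.0027,0,0,0]

```text
clock: 14.62
tcp_pos: [0.604, 0.0144, 0.1535]
orientation: [0.0, 0.984, 0.178, -0.0]
wrist_force: [-0.5, 0.6, 3.2]
finger_gap: 0.0124
```

Request:
carry_out:
  steps:
    - [-1,0.0019,0,0.0029,0,0,0]
    - [-1,0.0017,0,0.0031,0,0,0]
    - [-1,0.0014,0,0.0032,0,0,0]
    - [-1,0.0011,0,0.0033,0,0,0]
    - [-1,0.0008,0,0.0034,0,0,0]
    - [-1,0.0005,0,0.0035,0,0,0]

```text
clock: 15.38
tcp_pos: [0.6104, 0.0169, 0.134]
orientation: [0.0, 0.984, 0.178, -0.001]
wrist_force: [-3.2, -1.3, 4.8]
finger_gap: 0.0122
```

```bash
cat > fit.py <<'E'
import numpy as np
# x,y,z,fx,fy,fz,dir
D=np.array([[.6105,.0169,.1341,-6,-2.2,5.7,1],[.6075,.0158,.1148,-6.9,-2.3,11.1,1],[.5978,.0121,.1005,-3.3,3.5,15.5,1],[.5827,.0064,.0927,6.6,7.5,3.4,1],[.5616,-.0014,.0934,5.8,3.3,-6.3,1],[.5435,-.0082,.1067,4,1.5,-6.7,1],[.5358,-.0111,.1262,0,-1,-6.1,1],[.5386,-.01,.1469,-4.8,-3.6,-1.4,1],[.552,-.005,.1641,-4.5,-.7,4.9,1],[.571,.0021,.171,-2,.7,3.9,1],[.5896,.009,.1669,.3,1.6,5.6,1],[.604,.0144,.1535,-.5,.6,3.2,1],[.6104,.0169,.134,-3.2,-1.3,4.8,1]])
try: D=np.vstack([D,np.loadtxt("rev.txt")])
except OSError: pass
h=np.radians(20.45);c,s=np.cos(h),np.sin(h)
u=c*D[:,0]+s*D[:,1];z=D[:,2]
q=np.linalg.lstsq(np.c_[2*u,2*z,np.ones(len(u))],u*u+z*z,rcond=None)[0];r=np.sqrt(q[2]+q[0]**2+q[1]**2)
print("centre u,z,r",q[:2],r)
th=np.arctan2(u-q[0],z-q[1]);fu=c*D[:,3]+s*D[:,4];fz=D[:,5]
T=-.04*(fu*np.cos(th)-fz*np.sin(th));Rd=fu*np.sin(th)+fz*np.cos(th)
A=np.c_[D[:,6],np.sin(th),np.cos(th)]
k=np.linalg.lstsq(A,T,rcond=None)[0]
# gravity torque on rotor about +y: G*sin(th+a) (a: heavy side from handle); applied = f - G sin(th+a)
G=np.hypot(k[1],k[2]);a=np.arctan2(-k[2],-k[1])
print("f,G",k[0],G,"a deg",np.degrees(a),"handle target deg",np.degrees((np.pi-a)%(2*np.pi)))
for i in range(len(T)):print(np.degrees(th[i]).round(),D[i,6],T[i].round(3),(T[i]-A[i]@k).round(3),"radial",Rd[i].round(1))
E
python3 fit.py
```

```text
centre u,z,r [0.53802273 0.13110229] 0.03998045481361101
f,G 0.2110362714722905 0.16565172352545543 a deg 94.33709835163522 handle target deg 85.66290164836478
86.0 1.0 0.247 0.035 radial -5.9
114.0 1.0 0.288 -0.002 radial -11.1
139.0 1.0 0.348 0.003 radial -13.0
165.0 1.0 0.375 0.001 radial -1.0
-162.0 1.0 0.329 -0.035 radial 3.9
-128.0 1.0 0.317 0.015 radial 0.7
-97.0 1.0 0.24 0.022 radial 1.1
-67.0 1.0 0.142 0.008 radial 4.7
-34.0 1.0 0.037 -0.031 radial 6.6
-3.0 1.0 0.056 0.011 radial 4.0
26.0 1.0 0.068 0.0 radial 5.4
56.0 1.0 0.112 -0.017 radial 1.6
86.0 1.0 0.202 -0.01 radial -3.1
```

Request:
carry_out:
  steps:
    - [-1,0.0002,0,0.0035,0,0,0]
    - [-1,-0.0001,0,0.0035,0,0,0]
    - [-1,-0.0004,0,0.0035,0,0,0]
    - [-1,-0.0007,0,0.0034,0,0,0]
    - [-1,-0.001,0,0.0033,0,0,0]
    - [-1,-0.0013,0,0.0032,0,0,0]

```text
clock: 16.12
tcp_pos: [0.6073, 0.0157, 0.1145]
orientation: [0.0, 0.984, 0.178, -0.0]
wrist_force: [-5.3, -0.7, 10.9]
finger_gap: 0.0123
```

Request:
carry_out:
  steps:
    - [-1,0.0013,0,-0.0032,0,0,0]
    - [-1,0.001,0,-0.0033,0,0,0]
    - [-1,0.0007,0,-0.0034,0,0,0]
    - [-1,0.0004,0,-0.0035,0,0,0]
    - [-1,0.0001,0,-0.0035,0,0,0]
    - [-1,-0.0002,0,-0.0035,0,0,0]

```text
clock: 16.88
tcp_pos: [0.6105, 0.0169, 0.134]
orientation: [0.0, 0.984, 0.178, -0.001]
wrist_force: [-4.7, -2.1, -3.9]
finger_gap: 0.0126
```

Request:
carry_out:
  steps:
    - [-1,-0.0005,0,-0.0035,0,0,0]
    - [-1,-0.0008,0,-0.0034,0,0,0]
    - [-1,-0.0011,0,-0.0033,0,0,0]
    - [-1,-0.0014,0,-0.0032,0,0,0]
    - [-1,-0.0017,0,-0.0031,0,0,0]
    - [-1,-0.0019,0,-0.0029,0,0,0]

```text
clock: 17.62
tcp_pos: [0.6042, 0.0146, 0.1539]
orientation: [-0.0, 0.984, 0.178, 0.0]
wrist_force: [-0.6, -2.6, -9.0]
finger_gap: 0.0125
```

Request:
carry_out:
  steps:
    - [-1,-0.0022,0,-0.0027,0,0,0]
    - [-1,-0.0024,0,-0.0025,0,0,0]
    - [-1,-0.0026,0,-0.0023,0,0,0]
    - [-1,-0.0028,0,-0.0021,0,0,0]
    - [-1,-0.003,0,-0.0018,0,0,0]
    - [-1,-0.0031,0,-0.0016,0,0,0]

```text
clock: 18.38
tcp_pos: [0.5897, 0.0091, 0.1674]
orientation: [-0.0, 0.984, 0.178, 0.001]
wrist_force: [5.5, 2.4, -8.2]
finger_gap: 0.0123
```

Request:
carry_out:
  steps:
    - [-1,-0.0032,0,-0.0013,0,0,0]
    - [-1,-0.0033,0,-0.001,0,0,0]
    - [-1,-0.0034,0,-0.0007,0,0,0]
    - [-1,-0.0035,0,-0.0004,0,0,0]
    - [-1,-0.0035,0,-0.0001,0,0,0]
    - [-1,-0.0035,0,0.0002,0,0,0]

```text
clock: 19.12
tcp_pos: [0.5722, 0.0026, 0.1716]
orientation: [-0.0, 0.984, 0.178, 0.003]
wrist_force: [8.2, 5.4, -5.8]
finger_gap: 0.0126
```

```bash
cat > rev.txt <<'E'
.6073 .0157 .1145 -5.3 -.7 10.9 1
.6105 .0169 .134 -4.7 -2.1 -3.9 -1
.6042 .0146 .1539 -.6 -2.6 -9 -1
.5897 .0091 .1674 5.5 2.4 -8.2 -1
.5722 .0026 .1716 8.2 5.4 -5.8 -1
E
python3 fit.py; python3 -c "
from arc import *
arc(-6,84,18)"
```

```text
centre u,z,r [0.53804618 0.13121071] 0.04003755751704213
f,G 0.2062070946120506 0.16795534132941486 a deg 98.02132792609201 handle target deg 81.97867207390799
86.0 1.0 0.246 0.028 radial -6.0
114.0 1.0 0.287 -0.009 radial -11.2
139.0 1.0 0.347 -0.001 radial -13.0
165.0 1.0 0.375 0.002 radial -1.0
-162.0 1.0 0.329 -0.028 radial 3.9
-128.0 1.0 0.317 0.027 radial 0.7
-97.0 1.0 0.24 0.037 radial 1.1
-67.0 1.0 0.142 0.022 radial 4.7
-34.0 1.0 0.036 -0.02 radial 6.6
-3.0 1.0 0.056 0.017 radial 4.0
26.0 1.0 0.069 0.001 radial 5.4
56.0 1.0 0.112 -0.021 radial 1.6
86.0 1.0 0.201 -0.017 radial -3.1
115.0 1.0 0.31 0.013 radial -9.3
86.0 -1.0 -0.141 0.053 radial -5.4
56.0 -1.0 -0.264 0.017 radial -6.3
26.0 -1.0 -0.359 -0.014 radial -4.7
-1.0 -1.0 -0.377 -0.004 radial -6.0
-6 84 [[-1, 0.0035, 0, -0.0002, 0, 0, 0], [-1, 0.0035, 0, 0.0001, 0, 0, 0], [-1, 0.0035, 0, 0.0004, 0, 0, 0], [-1, 0.0034, 0, 0.0007, 0, 0, 0], [-1, 0.0033, 0, 0.001, 0, 0, 0], [-1, 0.0032, 0, 0.0013, 0, 0, 0], [-1, 0.0031, 0, 0.0016, 0, 0, 0], [-1, 0.003, 0, 0.0018, 0, 0, 0], [-1, 0.0028, 0, 0.0021, 0, 0, 0], [-1, 0.0026, 0, 0.0023, 0, 0, 0], [-1, 0.0024, 0, 0.0025, 0, 0, 0], [-1, 0.0022, 0, 0.0027, 0, 0, 0], [-1, 0.0019, 0, 0.0029, 0, 0, 0], [-1, 0.0017, 0, 0.0031, 0, 0, 0], [-1, 0.0014, 0, 0.0032, 0, 0, 0], [-1, 0.0011, 0, 0.0033, 0, 0, 0], [-1, 0.0008, 0, 0.0034, 0, 0, 0], [-1, 0.0005, 0, 0.0035, 0, 0, 0]]
```

Request:
carry_out:
  steps:
    - [-1,0.0035,0,-0.0002,0,0,0]
    - [-1,0.0035,0,0.0001,0,0,0]
    - [-1,0.0035,0,0.0004,0,0,0]
    - [-1,0.0034,0,0.0007,0,0,0]
    - [-1,0.0033,0,0.001,0,0,0]
    - [-1,0.0032,0,0.0013,0,0,0]
    - [-1,0.0031,0,0.0016,0,0,0]
    - [-1,0.003,0,0.0018,0,0,0]
    - [-1,0.0028,0,0.0021,0,0,0]
    - [-1,0.0026,0,0.0023,0,0,0]
    - [-1,0.0024,0,0.0025,0,0,0]
    - [-1,0.0022,0,0.0027,0,0,0]
    - [-1,0.0019,0,0.0029,0,0,0]
    - [-1,0.0017,0,0.0031,0,0,0]
    - [-1,0.0014,0,0.0032,0,0,0]
    - [-1,0.0011,0,0.0033,0,0,0]
    - [-1,0.0008,0,0.0034,0,0,0]
    - [-1,0.0005,0,0.0035,0,0,0]

```text
clock: 21.38
tcp_pos: [0.6105, 0.0169, 0.1341]
orientation: [0.0, 0.984, 0.178, -0.001]
wrist_force: [-5.0, -1.7, 5.5]
finger_gap: 0.0125
```

Request:
carry_out:
  steps:
    - [-1,0,0,0,0,0,0]
    - [-1,0,0,0,0,0,0]
    - [-1,0,0,0,0,0,0]
    - [-1,0,0,0,0,0,0]

```text
clock: 21.88
tcp_pos: [0.6105, 0.0169, 0.1338]
orientation: [0.0, 0.984, 0.178, -0.001]
wrist_force: [-4.0, -2.3, -2.3]
finger_gap: 0.0124
```

Run:
```python
from workcell import env
import cv2,numpy as np
s=env.get_state();print(s["clock"],s["tcp_pos"],s["wrist_force"],np.abs(s["qvel"]).max(),s["finger_gap"])
b=env.read_camera("scene")["color"]
z=cv2.resize(b[185:285,240:340],(400,400),interpolation=cv2.INTER_CUBIC);w=cv2.resize(b[100:400,120:400],(373,400))
cv2.imwrite("pics/crop3.png",cv2.convertScaleAbs(np.hstack([z,w])[:,:,::-1],alpha=1.5,beta=20))
```

```text
21.875 [0.61048555 0.01691066 0.13381605] [-3.97904969 -2.26155261 -2.32464   ] 0.0006750717196123547 0.012357888322916106
```

View pics/crop3.png

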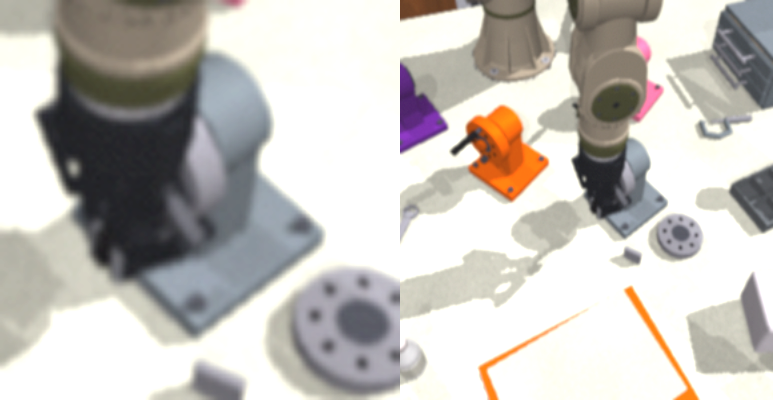

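Picture 6 shows the handle still held and the neighbouring objects where they were. The arm is at rest at about 86°. The combined fit puts the target at about 82°, so I'll move back slightly.

Request:
carry_out:
  steps:
    - [-1,-0.0001,0,-0.001,0,0,0]
    - [-1,-0.0002,0,-0.001,0,0,0]
    - [-1,-0.0002,0,-0.001,0,0,0]
    - [-1,0,0,0,0,0,0]
    - [-1,0,0,0,0,0,0]
    - [-1,0,0,0,0,0,0]
    - [-1,0,0,0,0,0,0]

```text
clock: 22.8
tcp_pos: [0.6102, 0.0168, 0.1372]
orientation: [0.0, 0.984, 0.178, -0.0]
wrist_force: [-4.0, -3.5, -4.4]
finger_gap: 0.0126
```

Run:
```python
from workcell import env
import numpy as np
s=env.get_state();p=s["tcp_pos"];h=np.radians(20.45)
print(s["clock"],p,s["wrist_force"],np.abs(s["qvel"]).max(),s["finger_gap"],"theta",np.degrees(np.arctan2(p[0]*np.cos(h)+p[1]*np.sin(h)-.53805,p[2]-.1312)))
print(env.hand_in())
```

```text
22.8 [0.61021644 0.01680372 0.13724786] [-3.96605232 -3.45592944 -4.40643769] 0.001826788885506415 0.01258084711399419 theta 81.3123704197974
the job is handed in; nothing more can be done
None
```

I found the heavy side and brought it straight down, as far as the force readings show. The job is handed in with the gripper still holding the handle at rest, at 22.8 s of the 72 s allowed.

- **Turning:** I took the handle once all the way round, plus about 60° more, then back through about 120° as a check.
- **Heavy side:** The combined fit gave 0.206 N m of friction and 0.168 N m from the heavy side, which match the values you gave. It puts the heavy side about 98° from the handle, so the handle belongs at about 82°.
- **Last checks:** The handle stood at about 81° with the gripper closed on it (12.6 mm gap). The joints were practically still and the wrist force was about 7 N. In the last picture, taken just before a final 4° correction, the objects in view beside the stand were undisturbed.
- **Disagreement:** The first turn alone gave a target of 86°. Single angles gave targets from about 72° to 86°. I could not check the final handle angle by camera because the gripper hid it, so it rests on the arm's measured position.

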